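# Work the spare stirrer bar past the post into its bay

### The job

Put the roaster's spare stirrer bar away in its low-walled bay on the bench, only by pushing it along the bench top with the fingertips, never lifting it: the post in the bay's mouth leaves too little room to go straight in, so angle the bar, work one end in behind the post and then push the other end in, until the whole bar lies inside the bay behind the post. Leave the other things on the bench where they stand.

Things in the scene. Friction and masses are not known exactly. Their poses are not given: they have to be found in the camera images.
- bar: The spare stirrer bar: plain steel square tube with thin black end caps, 260 mm long, 28 x 28 mm section, about 0.3 kg, lying loose and flat on the bench. Origin at the centre of its underside; its y axis runs along its length, z up. It starts in front of the bay (on the robot's side), roughly parallel to it, shifted away from the post's side.
- bar_end_left (a point): Centre of the bar's end face at its own +y end, 14 mm above its underside.
- bar_end_right (a point): Centre of the bar's end face at its own -y end, 14 mm above its underside.
- bay: The bay, fixed to the bench: three dark steel walls 8 mm thick and 40 mm high, open towards the robot and above; inside 320 mm long (its y) and 80 mm deep (its x), with the bench top as floor (a thin black sheet there is only for show). Origin on the bench at the middle of the open mouth; x points into the bay (the back wall's inner face is at x = 80 mm), y along the mouth, the inner faces of the end walls at y = +160 and -160 mm.
- post: A round steel post, 20 mm in diameter and 50 mm high, fixed upright in the mouth line of the bay (bay x = 0), 65 to 85 mm to one side or the other of the mouth's middle. Origin at the centre of its foot on the bench. The flat dark cap on the other side of the mouth only covers an unused hole, 1.5 mm high, and obstructs nothing.
- jar: Amber glass jar with a steel lid, 60 mm across, 100 mm high, standing beyond the bay's +y end; origin at the centre of its underside.
- tin: Aluminium tin with a paper band, 60 mm across, 80 mm high, standing beyond the bay's -y end; origin at the centre of its underside.
- mug: White mug, 80 mm across, 90 mm high, at the left of the bench; origin at the centre of its underside.
- bowl: White cupping bowl, 100 mm across, 60 mm high, at the right; origin at the centre of its underside.
- brush: Hand brush lying flat near the robot, on its left; its x axis runs along its length.
- wrench: Wrench lying flat at the right of the bench; its x axis runs along its length.
- tamper: Dark wooden tamper, 56 mm across, 82 mm high, standing at the left; origin at the centre of its underside.
Not all that is in view belongs to the job. Of the things that look like the post, take the one that is nearest to the robot's base at the start.

How it is judged:
On the way:
1. one end of the bar is tucked in behind the post while the other end is still out in front of the bay (((x of bar_end_left in the frame of bay above 0.008 m and x of bar_end_right in the frame of bay below -0.02 m and ((y of post in the frame of bay above 0 m and y of bar_end_left in the frame of post above 0.01 m) or (y of post in the frame of bay below 0 m and y of bar_end_left in the frame of post below -0.01 m))) or (x of bar_end_right in the frame of bay above 0.008 m and x of bar_end_left in the frame of bay below -0.02 m and ((y of post in the frame of bay above 0 m and y of bar_end_right in the frame of post above 0.01 m) or (y of post in the frame of bay below 0 m and y of bar_end_right in the frame of post below -0.01 m))))), for 0.05 s.
At the end, for the whole second after the job is handed in: The bar lies flat and at rest on the bench inside the bay: the centres of both end faces at least 12 mm in behind the mouth line and between the end walls, and so behind the post (x of bar_end_left in the frame of bay between 0.012 and 0.08 m and y of bar_end_left in the frame of bay between -0.165 and 0.165 m and x of bar_end_right in the frame of bay between 0.012 and 0.08 m and y of bar_end_right in the frame of bay between -0.165 and 0.165 m and height (world z) of bar below 0.006 m and angle between bar's own z axis and vertical below 0.08 rad and linear speed of bar below 0.01 m/s); the robot touches nothing.
It fails at once if the bar was lifted or tipped off the bench (height (world z) of bar above 0.012 m or angle between bar's own z axis and vertical above 0.2 rad).
It fails at once if another thing on the bench was pushed more than 30 mm or knocked over (distance of any of jar, tin, mug, bowl, brush, wrench, tamper from where it was at the start of the episode above 0.03 m or angle between any of jar, tin, mug, bowl, tamper's own z axis and vertical above 0.5 rad).
It also fails if it takes over 72 s, if anything falls off the work surface, if the arm or the gripper's body presses on something with over 40 N, if the wrist force passes 120 N, or if a joint passes its speed limit or range.

### The arm

A 7-joint arm with a two-finger parallel gripper is mounted at the origin on the work surface. World frame = base frame: x ahead of the robot, y to its left, z up, the work surface at z = 0. Lengths are in m, angles in rad, forces in N, time in s.
With the tool pointing down it reaches from about 0.425 to 0.925 m from the base axis. Payload 6.8 kg.
Tool frame: the origin (TCP) lies on the mounting face of the last link; the fingertips stand 173 mm ahead of it and the grasp point (between the pads) lies 155 mm ahead of it; z points along the fingers, y is the direction in which the jaws open and shut (so a half turn about z gives the same grasp; the last joint's range is limited). The gripper opens to 85 mm and grips with 20 to 120 N. Pads are 22 mm wide; open, the fingers measure 114 mm over their backs; the gripper's body (76 mm by 85 mm) begins 54 mm behind the grasp point. The pads swing forward as they close: fully open they stand 13 mm farther back than shut.
Start: joints at [1.111, 0.477, 0.022, 1.555, -0.011, 1.109, -0.083], TCP at [0.233, -0.634, 0.405] pointing down, gripper open.
Joint ranges: [-2.96, 2.96], [-0.34, 2.1], [-1.41, 1.46], [0.24, 2.44], [-1.37, 4.51], [0.17, 1.92], [-2.96, 2.96]. Speed limits (rad/s): [2.39, 2.39, 3.14, 3.14, 3.14, 3.14, 3.14].

### API

Orientations are given as a unit quaternion [w, x, y, z].
In Python, from station import sensors, read_camera, bot gives the robot as it stands. The module is installed in compiled form; this text tells all that it offers.
- The arm moves only by the tool play_rows, never from a script. Its argument "commands" is a list of rows, each a list of 4 numbers: the shift along the tool's x, y, z in m, then the turn about the tool's z in degrees. A call has 1 to 20 rows; each row shifts and turns the commanded pose from where the row before left it, along the tool's axes as they then stand; what a row does not reach is not made up. A row lasts 1/10 s, in which the tool goes at most 50 mm and 8.59 degrees, less where a joint would pass 70% of its speed; a pose out of reach is approached as far as the arm can. A call with a gripper value outside its range is refused whole. "claw" is the finger opening in m, from 0 to 0.0854, set as the call begins (left out, the last holds). The fingers move at their own pace and stop on an object; "force" is the grip in N (left out, the last holds). Time passes only in rows, so rows that do not move let the fingers close. It gives the time, the measured TCP pose, the force and the opening at its end, in the units of the state.
- sensors.get_obs(): the state, without advancing time (a new reading comes with each control period).
- read_camera(name): name is "side" or "top"; returns a dict with "frame" (400x640x3 uint8, blue, green, red), "depth" (400x640 float32, m along the optical axis (not along the pixel's ray), 0 where there is no reading), "fx", "fy", "cx", "cy" (pixels), "rvec" (rotation vector, rad) and "tvec" (3), from world to camera coordinates, as OpenCV has them. Camera axes: x right, y down, z forward; pixel columns grow to the right and rows downward; lengths in m; the calibration is good to about 2 mm. A picture is of the moment at which its call begins.
- bot.hand_in(): hands the job in, once; it reports no verdict.
The state is a dict: "t": time; "q": joint angles; "joint_vel": joint speeds; "joint_torque": joint torques, N m; "eef_pos": TCP position; "tool_rot": TCP orientation; "contact_force": force on the tool from outside, world axes, zero at the start; "torque": the same for the moment, N m; "gripper_width": opening from 0.0 (shut) to 1.0 (fully open).
Only numpy, scipy, OpenCV 4.12 (cv2) and the standard library are available. Lean on these libraries where they do the work, as an engineer would, in place of code of your own. Each camera call takes 0.05 s, during which the arm holds its last target.

## Working session

There is one attempt and no reset: what is moved stays moved. The work goes in short steps, Python scripts to look and compute and a tool call to move; the robot and the scene stay as the last step left them, time stands still between calls to the robot, and variables do not carry over. Pictures are saved under pics/ and viewed, and the job is handed in when it is done.

Besides the shell and the picture viewer there is one more tool, called after "Request:" as name(argument=value, ...), one argument or row to a line, values as JSON. play_rows: Moves the arm, as the interface text tells. Its arguments: {"type":"object","properties":{"commands":{"type":"array"},"claw":{"type":"number"},"force":{"type":"number"}},"required":["commands"]}

```bash
mkdir -p pics
cat > h.py <<'E'
import numpy as np, cv2
from station import sensors, read_camera, bot
def cap(n,f=None):
    c=read_camera(n)
    if f: cv2.imwrite('pics/'+f,c['frame'])
    return c
def RT(c): return cv2.Rodrigues(np.array(c['rvec'],float))[0],np.array(c['tvec'],float).reshape(3)
def px2z(c,u,v,z):
    R,t=RT(c); d=R.T@np.array([(u-c['cx'])/c['fx'],(v-c['cy'])/c['fy'],1]); o=-R.T@t
    return o+d*(z-o[2])/d[2]
def proj(c,p):
    R,t=RT(c); q=R@np.array(p,float)+t
    return c['fx']*q[0]/q[2]+c['cx'],c['fy']*q[1]/q[2]+c['cy']
def cloud(c):
    R,t=RT(c); v,u=np.mgrid[:400,:640]; d=c['depth']
    P=np.stack([(u-c['cx'])/c['fx']*d,(v-c['cy'])/c['fy']*d,d],-1)
    return (P-t)@R
E
python3 - <<'E'
from h import *
s=sensors.get_obs(); print({k:np.round(v,3) for k,v in s.items()})
for n in('top','side'):
    c=cap(n,n+'0.png'); R,t=RT(c); print(n,-R.T@t,R.round(2).tolist(),c['fx'])
E
```

```text
{'t': np.float64(0.0), 'q': array([ 1.111,  0.478,  0.022,  1.556, -0.012,  1.109, -0.083]), 'joint_vel': array([-0.001, -0.001, -0.001, -0.   , -0.001, -0.001, -0.   ]), 'joint_torque': array([ 0.0000e+00, -5.9645e+01,  1.6080e+00, -2.8119e+01,  1.3000e-02,
        9.0000e-03, -0.0000e+00]), 'eef_pos': array([ 0.232, -0.633,  0.404]), 'tool_rot': array([-0.001,  0.985,  0.175, -0.   ]), 'contact_force': array([-0.49 , -0.29 , -0.052]), 'torque': array([0.057, 0.032, 0.033]), 'gripper_width': np.float64(1.003)}
top [ 0.43274483 -0.0196064   1.15485671] [[0.01, -1.0, -0.02], [-0.99, -0.01, -0.13], [0.13, 0.02, -0.99]] 391.67655607910535
side [0.43594435 0.97950186 0.85119921] [[-0.99, -0.13, 0.0], [-0.08, 0.62, -0.78], [0.1, -0.77, -0.63]] 411.82482536377665
```

```bash
ls pics
```

```text
side0.png
top0.png
```

View pics/top0.png

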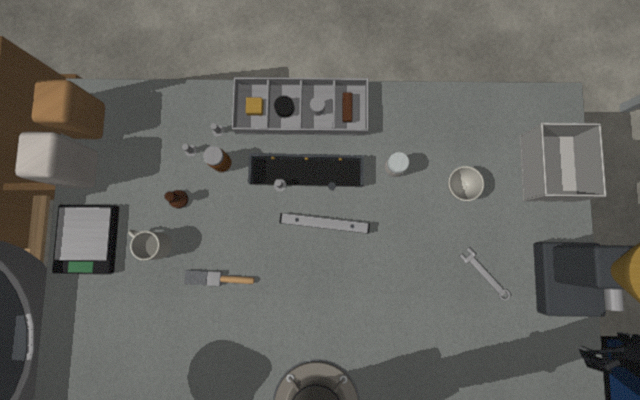

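View pics/side0.png

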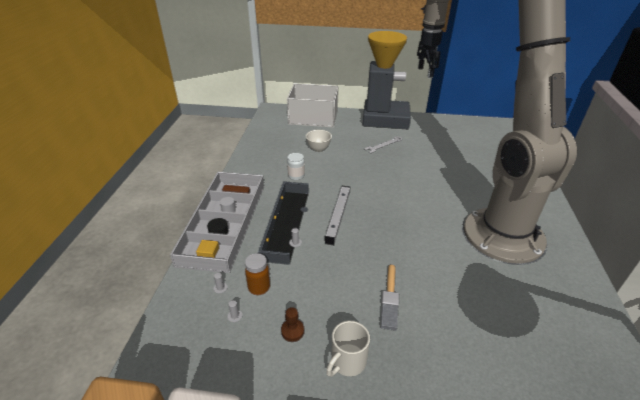

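The top view shows the bay at about (250–362, 155–187), the post at (280,185) on the +y side, the cap at (332,186) and the bar from (281,218) to (368,228). Two other posts stand at the left, near (188,149) and (216,128), and are not ours. I'll zoom in and measure.

Run:
```python
from h import *
c=cap('top'); f=c['frame'][140:250,230:390]; cv2.imwrite('pics/z0.png',cv2.resize(f,None,fx=5,fy=5,interpolation=cv2.INTER_CUBIC))
P=cloud(c)
for z0,z1,n in((.02,.034,'bar'),):
  m=(P[...,2]>z0)&(P[...,2]<z1)&(c['depth']>0); m[:200]=0;m[240:]=0;m[:,:265]=0;m[:,380:]=0
  v,u=np.nonzero(m); q=P[m]; print(len(q),q[:,2].mean(),cv2.minAreaRect(q[:,:2].astype(np.float32)),cv2.boxPoints(cv2.minAreaRect(q[:,:2].astype(np.float32))))
m=(P[...,2]>.03)&(P[...,2]<.06); m[:150]=0;m[195:]=0;m[:,:240]=0;m[:,370:]=0
q=P[m]; r=cv2.minAreaRect(q[:,:2].astype(np.float32)); print('bay',len(q),r,cv2.boxPoints(r))
m=(P[...,2]>.043)&(P[...,2]<.06); m[:170]=0;m[195:]=0;m[:,:265]=0;m[:,300:]=0
print('post',m.sum(),P[m].mean(0), P[m].min(0),P[m].max(0))
for n,(u0,u1,v0,v1) in dict(jar=(200,235,145,172),tin=(385,412,150,178)).items():
  q=P[v0:v1,u0:u1].reshape(-1,3); q=q[q[:,2]>.07]; print(n,q.mean(0),q.max(0),q.min(0))
```

```text
889 0.02683437184837325 ((0.5060709714889526, -0.014242947101593018), (0.2602415382862091, 0.028592249378561974), 84.11854553222656) [[ 0.47851655 -0.14221384]
 [ 0.5069583  -0.1451437 ]
 [ 0.53362536  0.11372794]
 [ 0.50518364  0.11665781]]
bay 589 ((0.6580442786216736, 0.04212649166584015), (0.33543843030929565, 0.09793253988027573), 89.62606048583984) [[ 0.6079845  -0.12526958]
 [ 0.7059149  -0.12590872]
 [ 0.7081041   0.20952256]
 [ 0.61017364  0.2101617 ]]
post 35 [0.61835788 0.11979269 0.04869041] [0.61100795 0.11072796 0.04316626] [0.62609251 0.12850704 0.05289712]
jar [0.67847478 0.28918661 0.10920654] [0.71104022 0.3216428  1.15485671] [ 0.43274483 -0.0196064   0.07000682]
tin [ 0.67400837 -0.21802922  0.08873259] [ 0.70523448 -0.0196064   1.15485671] [ 0.43274483 -0.24716597  0.07018844]
```

View pics/z0.png

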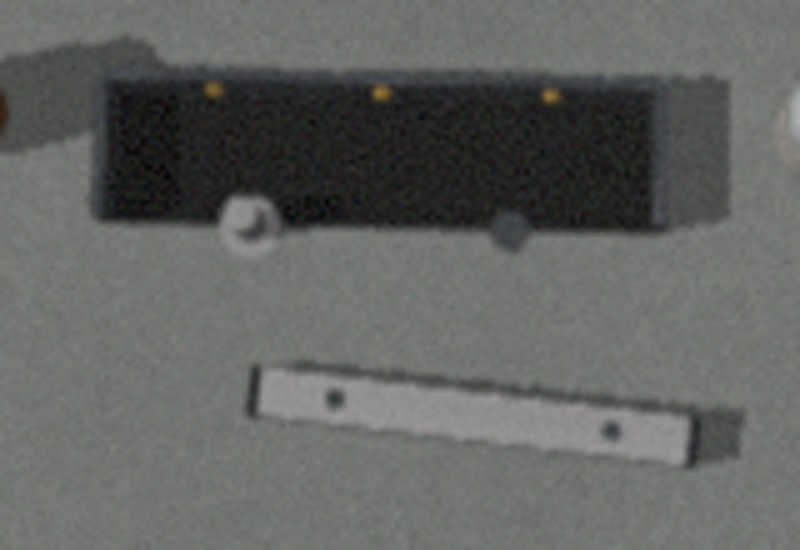

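```bash
cat >> h.py <<'E'
from scipy.spatial.transform import Rotation as Ro
def st():
    s=sensors.get_obs(); q=s['tool_rot']; R=Ro.from_quat([q[1],q[2],q[3],q[0]]).as_matrix()
    return s,np.array(s['eef_pos']),R,np.degrees(np.arctan2(R[1,0],R[0,0]))
def delta(target,yaw=None):
    s,p,R,y=st(); print('t',round(float(s['t']),2),'p',p.round(4),'yaw',round(y,2),'F',np.round(s['contact_force'],1))
    turn=0 if yaw is None else y-yaw
    a=np.radians(y-turn); Rn=np.array([[np.cos(a),np.sin(a),0],[np.sin(a),-np.cos(a),0],[0,0,-1]])
    print('turn',round(turn,2),'then shift',(Rn.T@(np.array(target)-p)).round(4))
def bar(c=None,png=None):
    c=c or cap('top'); P=cloud(c)
    hsv=cv2.cvtColor(c['frame'],cv2.COLOR_BGR2HSV)
    m=(P[...,2]>.018)&(P[...,2]<.034)&(c['depth']>0)&(P[...,0]>.42)&(P[...,0]<.715)&(abs(P[...,1])<.26)
    m=m.astype(np.uint8); n,l,s,_=cv2.connectedComponentsWithStats(m); k=1+np.argmax(s[1:,4])
    q=P[l==k][:,:2].astype(np.float32); print('n',len(q),cv2.minAreaRect(q)[1]); b=cv2.boxPoints(cv2.minAreaRect(q))
    b=b[np.argsort(b[:,1])]; r=b[:2].mean(0); L=b[2:].mean(0)
    print('left',L.round(4),'right',r.round(4),'theta',np.degrees(np.arctan2(L[0]-r[0],L[1]-r[1])).round(2))
    if png: cv2.imwrite('pics/'+png,cv2.resize(c['frame'][130:260,220:400],None,fx=4,fy=4,interpolation=cv2.INTER_CUBIC))
E
python3 -c "
from h import *
bar(); delta([.445,-.010,.30],-20)"
```

```text
n 890 (0.2605827748775482, 0.028963394463062286)
left [0.5198 0.1155] right [ 0.4928 -0.1436] theta 5.96
t 0.2 p [ 0.2325 -0.6335  0.4041] yaw 20.16 F [0.4 0.3 0.3]
turn 40.16 then shift [-0.0136 -0.6586  0.1041]
```

Request:
play_rows(
  commands=[
    [0,0,0,8],
    [0,0,0,8],
    [0,0,0,8],
    [0,0,0,8],
    [0,0,0,8],
  ],
  claw=0.085,
)

```text
t: 0.7
eef_pos: [0.2326, -0.6336, 0.4045]
tool_rot: [-0.0, 0.985, -0.175, -0.0]
contact_force: [-0.4, 0.2, -0.8]
gripper_width: 0.994
```

Request:
play_rows(
  commands=[
    [0,-0.033,0.003,0],
    [0,-0.033,0.003,0],
    [0,-0.033,0.003,0],
    [0,-0.033,0.003,0],
    [0,-0.033,0.003,0],
    [0,-0.033,0.003,0],
    [0,-0.033,0.003,0],
    [0,-0.033,0.003,0],
    [0,-0.033,0.003,0],
    [0,-0.033,0.003,0],
    [0,-0.033,0.003,0],
    [0,-0.033,0.003,0],
    [0,-0.033,0.003,0],
    [0,-0.033,0.003,0],
    [0,-0.033,0.003,0],
    [0,-0.033,0.003,0],
    [0,-0.033,0.003,0],
    [0,-0.033,0.003,0],
    [0,-0.033,0.003,0],
    [0,-0.033,0.003,0],
  ],
)

```text
t: 2.7
eef_pos: [0.4569, -0.0116, 0.3447]
tool_rot: [0.0, 0.985, -0.172, 0.0]
contact_force: [0.6, -0.0, 0.1]
gripper_width: 0.996
```

```bash
python3 -c "
from h import *
delta([.445,-.010,.25],-20); cap('top','t1.png')"
```

```text
t 2.7 p [ 0.4569 -0.0116  0.3447] yaw -19.85 F [ 0.6 -0.   0.1]
turn 0.15 then shift [-0.0117  0.0026  0.0947]
```

Request:
play_rows(
  commands=[
    [-0.003,0.001,0.022,0],
    [-0.003,0.001,0.022,0],
    [-0.003,0,0.022,0],
    [-0.003,0,0.022,0],
    [0,0,0.022,0],
    [0,0,0.022,0],
    [0,0,0.018,0],
    [0,0,0.012,0],
    [0,0,0.008,0],
    [0,0,0.006,0],
    [0,0,0,0],
  ],
)

```text
t: 3.85
eef_pos: [0.4447, -0.0107, 0.1684]
tool_rot: [0.0, 0.985, -0.172, -0.0]
contact_force: [-0.1, -0.4, -0.6]
gripper_width: 0.995
```

```bash
python3 -c "
from h import *
c=cap('side'); cv2.imwrite('pics/s1.png',cv2.resize(c['frame'][120:300,200:460],None,fx=3,fy=3)); delta([.5605,-.0514,.168],-20)"
```

```text
t 3.9 p [ 0.4448 -0.0107  0.1688] yaw -19.85 F [-1.1 -0.1  0.2]
turn 0.15 then shift [ 0.1226 -0.0013  0.0008]
```

View pics/s1.png

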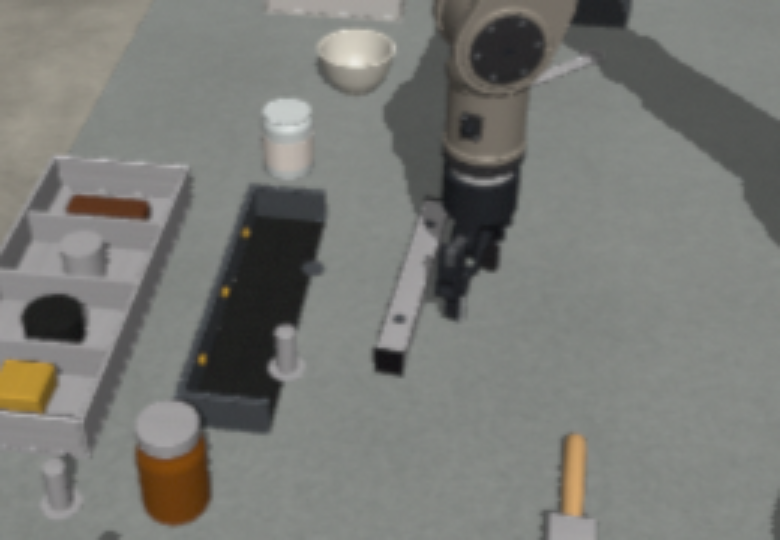

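The open fingers are down on the robot's side of the bar, at about (470,280) in the crop, and not touching it. I'll push along tool x.

Request:
play_rows(
  commands=[
    [0.005,0,0,0],
    [0.005,0,0,0],
    [0.005,0,0,0],
    [0.005,0,0,0],
    [0.005,0,0,0],
    [0.005,0,0,0],
    [0.005,0,0,0],
    [0.005,0,0,0],
    [0.005,0,0,0],
    [0.005,0,0,0],
    [0.005,0,0,0],
    [0.005,0,0,0],
    [0.005,0,0,0],
    [0.005,0,0,0],
    [0.005,0,0,0],
    [0.005,0,0,0],
    [0.004,0,0,0],
    [0,0,0,0],
  ],
)

```text
t: 5.7
eef_pos: [0.5244, -0.0395, 0.1688]
tool_rot: [-0.0, 0.985, -0.173, 0.001]
contact_force: [-0.3, -0.8, -0.4]
gripper_width: 0.994
```

```bash
python3 -c "
from h import *
bar(png='b2.png');c=cap('side'); cv2.imwrite('pics/s2.png',cv2.resize(c['frame'][120:300,200:460],None,fx=3,fy=3)); delta([.5605,-.0514,.168],-20)"
```

```text
n 205 (0.06441974639892578, 0.028134623542428017)
left [0.5965 0.0863] right [0.5753 0.0255] theta 19.19
t 5.8 p [ 0.5241 -0.0394  0.1689] yaw -19.87 F [ 0.8 -0.8 -0.9]
turn 0.13 then shift [ 0.0383 -0.0011  0.0009]
```

View pics/b2.png

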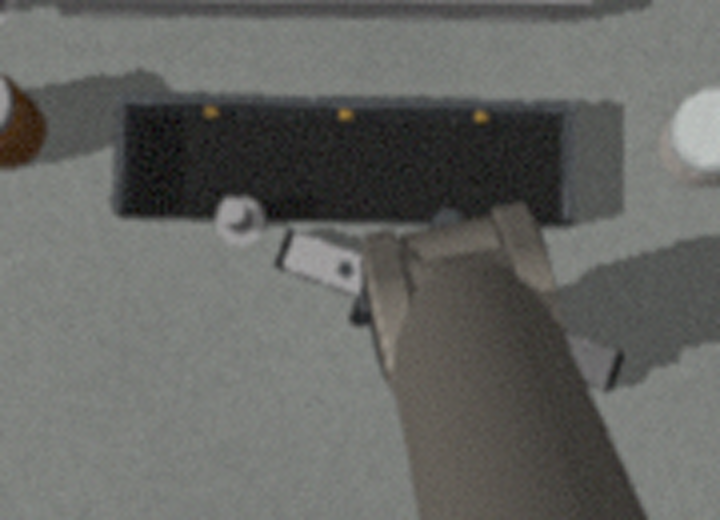

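View pics/s2.png

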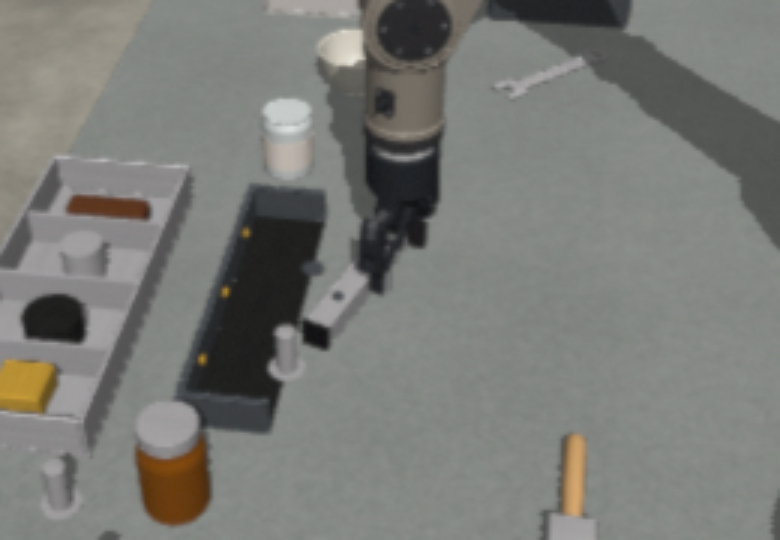

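The bar has turned to about 20°, with its left end at (285,247) in the zoomed top view, just short of the post. I'll push another 42 mm along tool x.

Request:
play_rows(
  commands=[
    [0.005,0,0,0],
    [0.005,0,0,0],
    [0.005,0,0,0],
    [0.005,0,0,0],
    [0.005,0,0,0],
    [0.005,0,0,0],
    [0.005,0,0,0],
    [0.005,0,0,0],
    [0.001,0,0,0],
    [0,0,0,0],
    [-0.01,0,0,0],
    [-0.01,0,-0.015,0],
    [0,0,-0.03,0],
    [0,0,-0.03,0],
    [-0.02,0.02,-0.02,0],
    [-0.02,0.02,0,0],
    [-0.02,0.03,0,0],
    [-0.02,0.03,0,0],
  ],
  claw=0.085,
)

```text
t: 7.6
eef_pos: [0.4327, -0.1133, 0.2641]
tool_rot: [0.0, 0.985, -0.172, 0.001]
contact_force: [-0.9, -0.8, -0.3]
gripper_width: 0.997
```

```bash
python3 -c "
from h import *
bar(png='b3.png'); delta([.5,-.19,.25],-20)"
```

```text
n 881 (0.2599506378173828, 0.028718126937747)
left [0.6354 0.0726] right [ 0.5469 -0.1718] theta 19.91
t 7.65 p [ 0.4275 -0.117   0.2631] yaw -20.09 F [-5.7 -3.3 -0.9]
turn -0.09 then shift [0.0931 0.0438 0.0131]
```

View pics/b3.png

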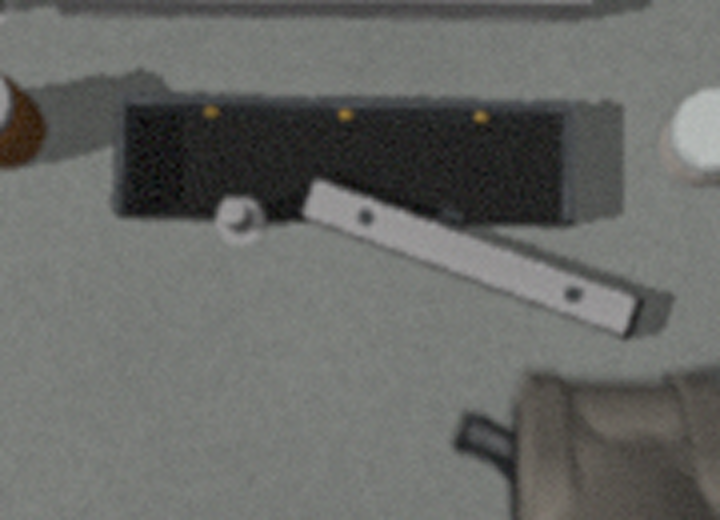

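The bar lies at 19.9° with its left end at (318,200) in the zoom, lined up to pass behind the post at (238,218). Next I'll close the fingers and push the right end along the bar's axis.

```bash
python3 -c "
from h import *
delta([.5335,-.209,.25],-20)"
```

```text
t 7.65 p [ 0.4275 -0.117   0.2631] yaw -20.09 F [-5.7 -3.3 -0.9]
turn -0.09 then shift [0.1311 0.0502 0.0131]
```

Request:
play_rows(
  commands=[
    [0,0,0,0],
    [0,0.025,0,0],
    [0,0.025,0,0],
    [0.026,0,0,0],
    [0.026,0,0,0],
    [0.026,0,0,0],
    [0.026,0,0,0],
    [0.026,0,0,0],
    [0,0,0,0],
    [0,0,0,0],
  ],
  claw=0,
)

```text
t: 8.65
eef_pos: [0.54, -0.2035, 0.2634]
tool_rot: [-0.0, 0.985, -0.172, -0.0]
contact_force: [-0.3, 1.1, -0.2]
gripper_width: -0.003
```

```bash
python3 -c "
from h import *
delta([.5335,-.209,.181],-20)"
```

```text
t 8.65 p [ 0.54   -0.2035  0.2634] yaw -19.79 F [-0.3  1.1 -0.2]
turn 0.21 then shift [-0.0042  0.0074  0.0824]
```

Request:
play_rows(
  commands=[
    [-0.004,0.008,0,0.2],
    [0,0,0.02,0],
    [0,0,0.02,0],
    [0,0,0.02,0],
    [0,0,0.014,0],
    [0,0,0.008,0],
    [0,0,0,0],
  ],
)

```text
t: 9.35
eef_pos: [0.5324, -0.2105, 0.1809]
tool_rot: [-0.0, 0.985, -0.174, -0.001]
contact_force: [0.4, 0.2, 0.2]
gripper_width: -0.002
```

```bash
python3 -c "
from h import *
delta([.5335,-.209,.181],-20);bar(png='b4.png');c=cap('side'); cv2.imwrite('pics/s4.png',cv2.resize(c['frame'][100:280,200:460],None,fx=3,fy=3))"
```

```text
t 9.35 p [ 0.5324 -0.2105  0.1809] yaw -20.05 F [0.4 0.2 0.2]
turn -0.05 then shift [ 0.0006 -0.0018 -0.0001]
n 838 (0.2600584328174591, 0.028972290456295013)
left [0.6353 0.0727] right [ 0.5468 -0.1718] theta 19.88
```

View pics/s4.png

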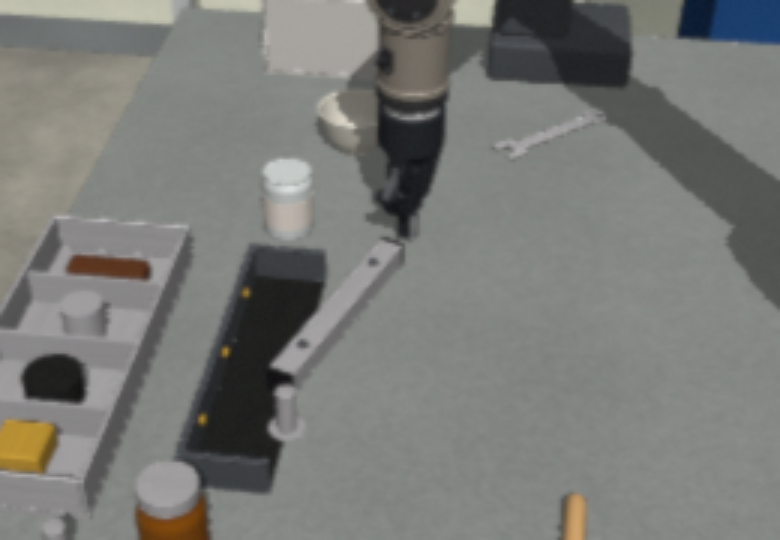

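View pics/b4.png

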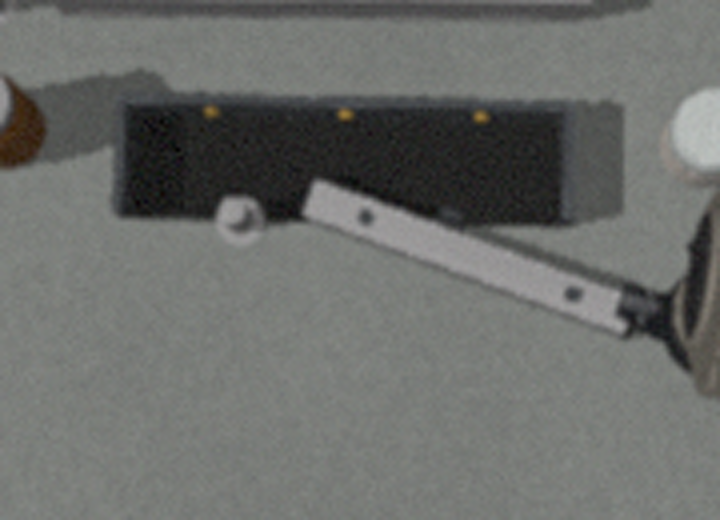

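The closed fingers stand just beyond the right end face, at about (640,305) in the zoom. I'll start the axial push.

Request:
play_rows(
  commands=[
    [0,-0.006,0,0],
    [0,-0.006,0,0],
    [0,-0.006,0,0],
    [0,-0.006,0,0],
    [0,-0.005,0,0],
    [0,-0.005,0,0],
    [0,-0.005,0,0],
    [0,-0.005,0,0],
    [0,-0.005,0,0],
    [0,-0.005,0,0],
    [0,-0.005,0,0],
    [0,-0.005,0,0],
    [0,-0.005,0,0],
    [0,-0.005,0,0],
    [0,0,0,0],
  ],
)

```text
t: 10.95
eef_pos: [0.5589, -0.1396, 0.1816]
tool_rot: [-0.001, 0.985, -0.173, 0.0]
contact_force: [0.3, -0.9, -0.0]
gripper_width: -0.001
```

```bash
python3 -c "
from h import *
delta([.5335,-.209,.181],-20);bar(png='b5.png')"
```

```text
t 10.95 p [ 0.5589 -0.1396  0.1816] yaw -19.96 F [ 0.3 -0.9 -0. ]
turn 0.04 then shift [-0.0001  0.0739  0.0006]
n 759 (0.2542170584201813, 0.02878759056329727)
left [0.6527 0.1199] right [ 0.5662 -0.1192] theta 19.91
```

View pics/b5.png

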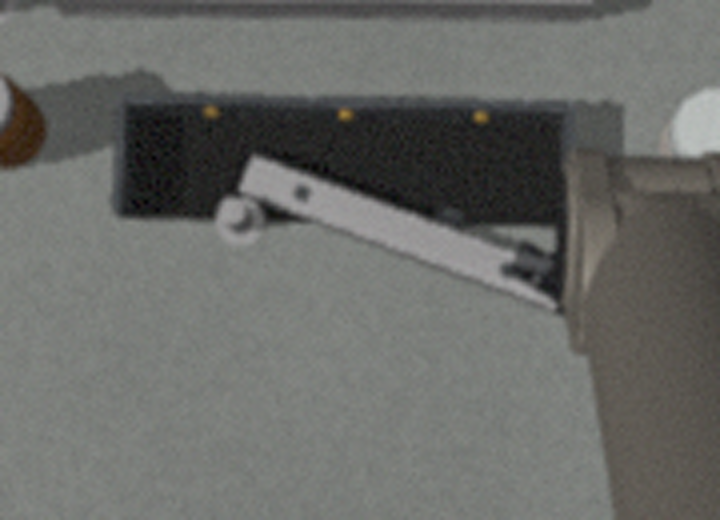

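The bar moved 50 mm and held its angle. Its left end is now behind the post, at (255,170). I'll push about 58 mm more.

Request:
play_rows(
  commands=[
    [0,-0.005,0,0],
    [0,-0.005,0,0],
    [0,-0.005,0,0],
    [0,-0.005,0,0],
    [0,-0.005,0,0],
    [0,-0.005,0,0],
    [0,-0.005,0,0],
    [0,-0.005,0,0],
    [0,-0.005,0,0],
    [0,-0.005,0,0],
    [0,-0.005,0,0],
    [0,-0.004,0,0],
    [0,0,0,0],
  ],
)

```text
t: 12.3
eef_pos: [0.579, -0.0846, 0.1818]
tool_rot: [-0.0, 0.985, -0.173, 0.0]
contact_force: [0.5, -0.6, -0.8]
gripper_width: 0.005
```

```bash
python3 -c "
from h import *
delta([.5335,-.209,.181],-20);bar(png='b6.png')"
```

```text
t 12.3 p [ 0.579  -0.0846  0.1818] yaw -19.98 F [ 0.5 -0.6 -0.8]
turn 0.02 then shift [-0.0003  0.1325  0.0008]
n 725 (0.23969130218029022, 0.029037488624453545)
left [0.6735 0.1757] right [ 0.5907 -0.0493] theta 20.19
```

View pics/b6.png

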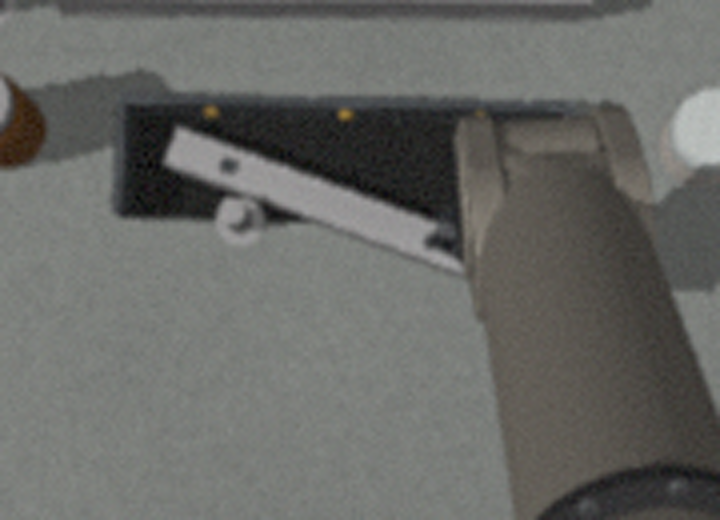

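The right end is still out in front, at bay x ≈ −0.034 by projecting from the left end, and the left end is about 55 mm past the post. I'll back off, lift, and go round to the bar's robot side near its right end.

Request:
play_rows(
  commands=[
    [0,0.01,0,0],
    [0,0.01,0,0],
    [0,0,-0.03,0],
    [0,0,-0.03,0],
    [0,0,0,-7],
    [0,0,0,-7],
    [0,0,0,-6],
    [0,0,0,0],
  ],
)

```text
t: 13.15
eef_pos: [0.5713, -0.1059, 0.2418]
tool_rot: [0.0, 1.0, -0.001, -0.0]
contact_force: [-0.6, -0.9, 0.0]
gripper_width: 0.0
```

```bash
python3 -c "
from h import *
delta([.535,-.045,.181],0)"
```

```text
t 13.15 p [ 0.5713 -0.1059  0.2418] yaw -0.1 F [-0.6 -0.9  0. ]
turn -0.1 then shift [-0.0363 -0.0609  0.0608]
```

Request:
play_rows(
  commands=[
    [-0.02,0,0,0],
    [-0.016,0,0,0],
    [0,-0.02,0,0],
    [0,-0.02,0,0],
    [0,-0.02,0,0],
    [0,0,0.02,0],
    [0,0,0.02,0],
    [0,0,0.012,0],
    [0,0,0.008,0],
    [0,0,0,0],
  ],
)

```text
t: 14.15
eef_pos: [0.5355, -0.0448, 0.1809]
tool_rot: [0.0, 1.0, -0.001, -0.001]
contact_force: [-0.5, 0.2, 0.6]
gripper_width: 0.001
```

```bash
python3 -c "
from h import *
delta([.63,-.045,.181],0);bar(png='b7.png');c=cap('side'); cv2.imwrite('pics/s7.png',cv2.resize(c['frame'][100:280,200:460],None,fx=3,fy=3))"
```

```text
t 14.15 p [ 0.5355 -0.0448  0.1809] yaw -0.13 F [-0.5  0.2  0.6]
turn -0.13 then shift [ 0.0945  0.0002 -0.0001]
n 544 (0.16962330043315887, 0.028985856100916862)
left [0.6735 0.1752] right [0.6155 0.0158] theta 20.0
```

View pics/s7.png

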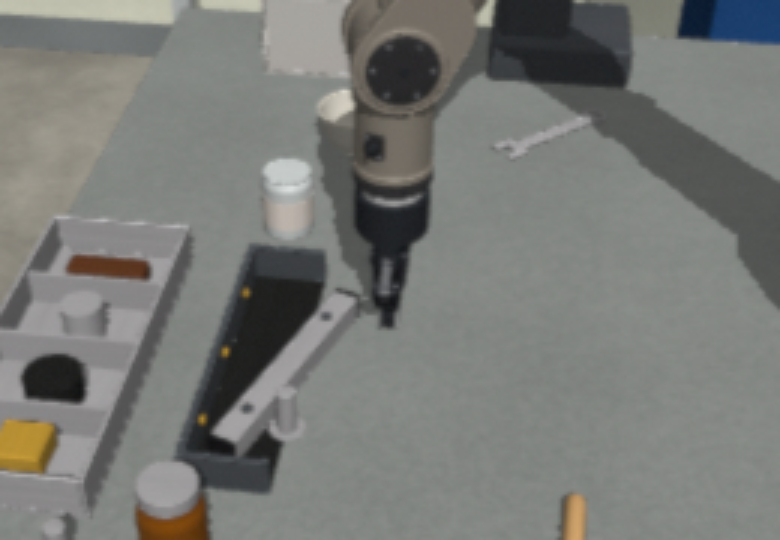

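The side view shows the left end tucked behind the post at (287,405), with the closed fingers at (388,310) on the robot's side of the right end. I'll push the right end in.

Request:
play_rows(
  commands=[
    [0.005,0,0,0],
    [0.005,0,0,0],
    [0.005,0,0,0],
    [0.005,0,0,0],
    [0.005,0,0,0],
    [0.005,0,0,0],
    [0.005,0,0,0],
    [0.005,0,0,0],
    [0.005,0,0,0],
    [0.005,0,0,0],
    [0.005,0,0,0],
    [0.005,0,0,0],
    [0.005,0,0,0],
    [0.005,0,0,0],
    [0,0,0,0],
  ],
)

```text
t: 15.75
eef_pos: [0.6068, -0.0443, 0.1819]
tool_rot: [-0.0, 1.0, -0.0, 0.001]
contact_force: [0.2, 0.3, 0.2]
gripper_width: -0.002
```

```bash
python3 -c "
from h import *
delta([.63,-.045,.181],0);bar(png='b8.png');c=cap('side'); cv2.imwrite('pics/s8.png',cv2.resize(c['frame'][100:280,200:460],None,fx=3,fy=3))"
```

```text
t 15.75 p [ 0.6068 -0.0443  0.1819] yaw -0.04 F [0.2 0.3 0.2]
turn -0.04 then shift [0.0232 0.0007 0.0009]
n 582 (0.17722424864768982, 0.028650691732764244)
left [0.663 0.186] right [0.6406 0.0102] theta 7.24
```

View pics/s8.png

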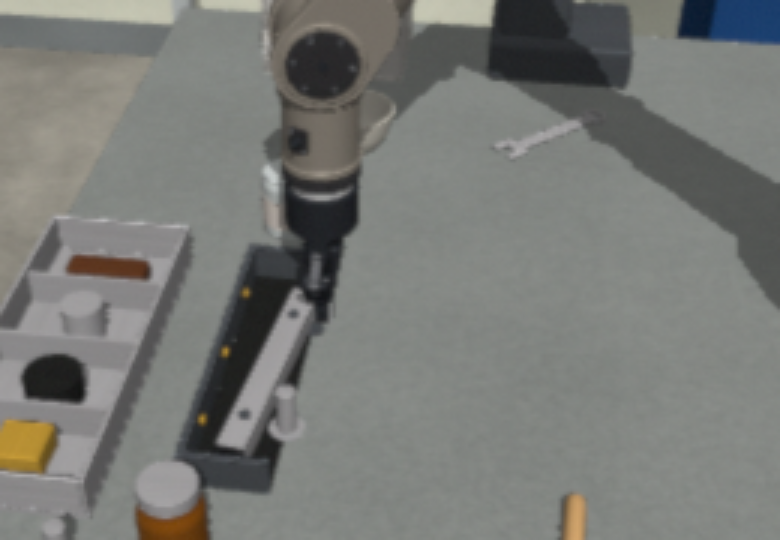

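View pics/b8.png

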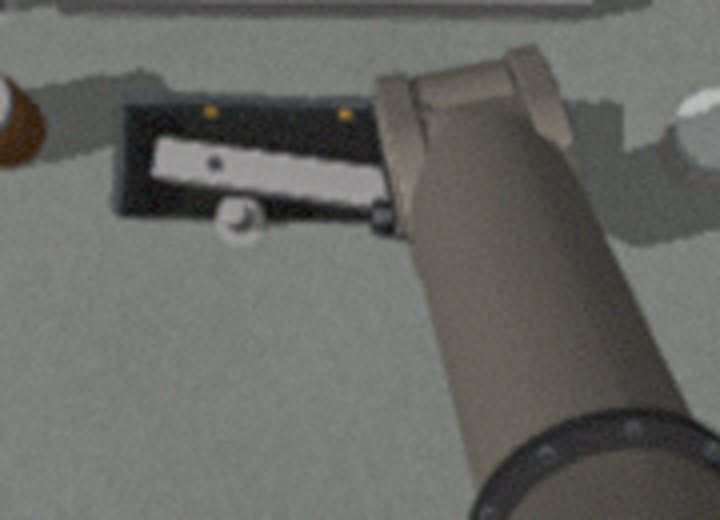

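The bar is at 7°, resting near the post, and both ends are nearly inside. I'll push a further 27 mm, then back off and lift.

Request:
play_rows(
  commands=[
    [0.004,0,0,0],
    [0.004,0,0,0],
    [0.004,0,0,0],
    [0.004,0,0,0],
    [0.004,0,0,0],
    [0.004,0,0,0],
    [0.003,0,0,0],
    [0,0,0,0],
    [-0.01,0,0,0],
    [-0.015,0,0,0],
    [-0.015,0,0,0],
    [-0.01,0,-0.02,0],
    [-0.02,0,-0.03,0],
    [-0.03,0,-0.03,0],
    [-0.03,0,-0.02,0],
    [-0.03,0,0,0],
    [-0.02,0,0,0],
    [0,0,0,0],
    [0,0,0,0],
  ],
)

```text
t: 17.75
eef_pos: [0.4528, -0.0443, 0.2821]
tool_rot: [0.0, 1.0, -0.0, 0.001]
contact_force: [0.3, -0.8, 1.5]
gripper_width: 0.0
```

```bash
python3 -c "
from h import *
delta([.63,-.045,.181],0);bar(png='b9.png');c=cap('side','s9.png')"
```

```text
t 17.75 p [ 0.4528 -0.0443  0.2821] yaw -0.04 F [ 0.3 -0.8  1.5]
turn -0.04 then shift [0.1772 0.0007 0.1011]
n 865 (0.029077474027872086, 0.2592974305152893)
left [0.6533 0.1914] right [ 0.6601 -0.0678] theta -1.51
```

View pics/b9.png

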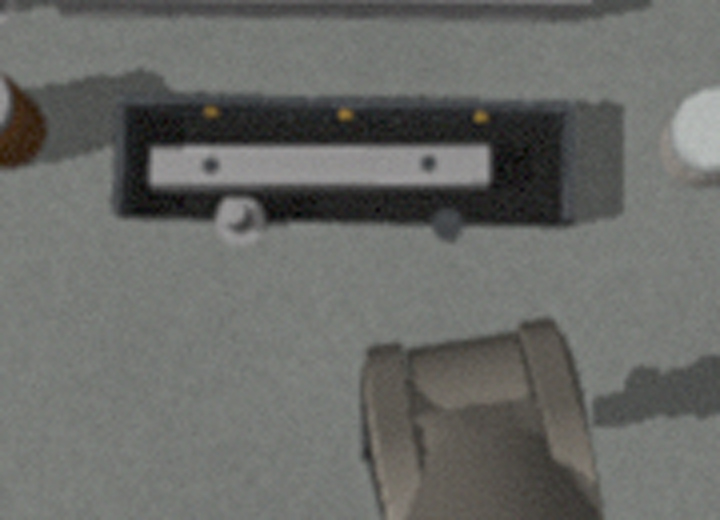

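View pics/s9.png

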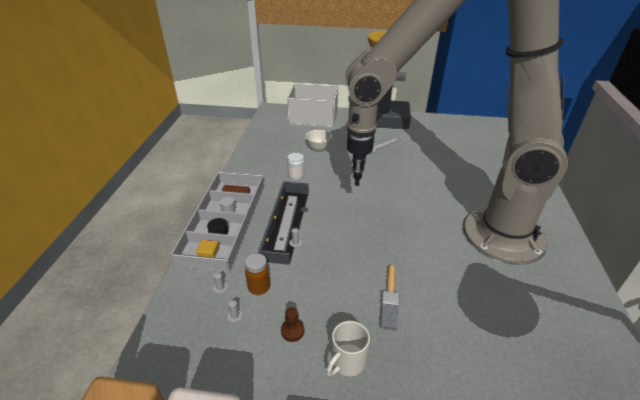

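The zoomed top view shows the bar from (150,165) to (490,163), fully inside the bay and behind the post. The ends are at bay x ≈ 35 and 42 mm, where 12–80 mm is needed, and bay y ≈ +149 and −110 mm. The gripper is clear, so I'll hand in.

```bash
python3 -c "
from h import *
bot.hand_in()"
```

```text
the job is handed in; nothing more can be done
```

The bar now lies inside the bay behind the post, and I have handed the job in. The hand-in gives no verdict.

**How it was done:** I pushed the bar to a 20° angle with the open fingers. With the fingers closed, I then slid it lengthwise by its right end until its left end was about 55 mm past the post. Last, I pushed the right end in. The bar was never gripped or lifted.

**Halfway check:** with the left end tucked in, the right end was still out in front, about 34 mm before the mouth line. The arm hid that end, so its position is worked out from the left end and the bar's length.

**Last checks, about 17.8 s in, before handing in:**
- **Bar position:** the end centres are about 35 mm (left) and 42 mm (right) behind the mouth line, at bay y of about +149 mm and −110 mm. All are within limits.
- **Bar flat:** its top looked level, at the expected height, in the last pictures. I did not measure its tilt or height separately.
- **Robot and forces:** the gripper was raised clear of everything. Wrist force readings stayed within about 7 N, but I only read them between moves.
- **Other things on the bench:** they looked unmoved in the pictures, though I did not measure their positions. No check failed or disagreed.

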